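# Fetch the riveting bar from behind the workshop stock

### The arm

A 7-joint arm with a two-finger parallel gripper is mounted at the origin on the work surface. World frame = base frame: x ahead of the robot, y to its left, z up, the work surface at z = 0. Lengths are in m, angles in rad, forces in N, time in s.
With the tool pointing down it reaches from about 0.4 to 0.85 m from the base axis. Payload 4.5 kg.
Tool frame: the origin (TCP) lies midway between the tips of the shut fingers; the grasp point (between the pads) lies 19 mm behind it; z points along the fingers, y is the direction in which the jaws open and shut (so a half turn about z gives the same grasp; the last joint's range is limited). The gripper opens to 85 mm and grips with 20 to 120 N. Pads are 22 mm wide; open, the fingers measure 114 mm over their backs; the gripper's body (76 mm by 85 mm) begins 54 mm behind the grasp point. The pads swing forward as they close: fully open they stand 13 mm farther back than shut.
Start: joints at [1.273, 0.689, -0.195, 1.565, 0.157, 0.902, -0.215], TCP at [0.204, -0.591, 0.231] pointing down, gripper open.
Joint ranges: [-3.01, 3.01], [-0.46, 2.08], [-1.47, 1.51], [0.13, 2.56], [-1, 4.14], [0.04, 2.09], [-2.66, 2.66]. Speed limits (rad/s): [2.57, 2.57, 3.14, 3.14, 3.14, 3.14, 3.14].

### API

Orientations are given as a 3x3 rotation matrix whose columns are the frame's x, y, z axes.
In Python, from plant import ctrl gives the robot as it stands.
- The arm moves only by the shell command python3 -m inch 'ROWS' [OPENING] [FORCE]. ROWS is a JSON object of lists of equal length, an entry for each row: "dp": the shift along the world's x, y, z in cm, a list of three; "spin": the turn about the world's z in degrees. In form: {"dp": [[x, y, z], ...], "spin": [spin, ...]}. A call has 1 to 10 rows; each row shifts and turns the commanded pose from where the row before left it; what a row does not reach is not made up. A row lasts 1/12 s, in which the tool goes at most 41.7 mm and 7.16 degrees, less where a joint would pass 70% of its speed; a pose out of reach is approached as far as the arm can. A call with a gripper value outside its range is refused whole. OPENING is the gripper command: -1 is shut, 1 is fully open, values between are in proportion, set as the call begins (- or left out, the last holds). The fingers move at their own pace and stop on an object; FORCE is the grip in N (left out, the last holds). Time passes only in rows, so rows that do not move let the fingers close. It gives the time, the measured TCP pose, the force and the opening at its end, in the units of the state.
- ctrl.get_obs(): the state, without advancing time (a new reading comes with each control period).
- ctrl.get_image(name): name is "scene" or "top" or "wrist"; returns a dict with "frame" (400x640x3 uint8, red, green, blue), "z_map" (400x640 float32, m along the optical axis (not along the pixel's ray), 0 where there is no reading), "intrinsics" (3x3 intrinsics, pixels), "R" (3x3) and "t" (3): a world point X has camera coordinates R X + t; the wrist camera has in their place "mount" (4x4, takes a point from camera to tool coordinates, whose origin is the TCP and whose axes are the flange's). Camera axes: x right, y down, z forward; pixel columns grow to the right and rows downward; lengths in m; the calibration is good to about 2 mm. A picture is of the moment at which its call begins: read the wrist's pose just before it.
- ctrl.close_job(): hands the job in, once; it reports no verdict.
Trained networks look in a picture, given as the dict that the camera call returned (one of the last four; its "shot" number tells which), for a name from the list of things; names that differ only in an ending like _2 or _b are one class to them, and where a whole thing is asked for, a point or a joint stands for the part that bears it (a point fixed in the world has none). Each returns a list of dicts, best first, with "score" (0 to 1); they miss things now and then, are a little off and sometimes report something else, mostly with a low value. They report only what shows in the picture. A call takes as long as a camera call.
- ctrl.look_for(query, picture): "xyz" ([x, y, z] in m, in the coordinates of the camera as it stood for that picture, good to about 4 mm: the middle of the surface that is visible of it).
- ctrl.outline_of(query, picture): "pixels" (400x640 bool, what is visible of it).
The state is a dict: "time": time; "joint_positions": joint angles; "qd": joint speeds; "joint_torque": joint torques, N m; "eef_pos": TCP position; "tcp_rot": TCP orientation; "ft_force": force on the tool from outside, world axes, zero at the start; "torque": the same for the moment, N m; "grip_width": finger opening in m.
Only numpy, scipy, OpenCV 4.12 (cv2) and the standard library are available. Lean on these libraries where they do the work, as an engineer would, in place of code of your own. Each camera call takes 0.05 s, during which the arm holds its last target.

### The job

Set the bench up for riveting: first clear the jar, the thread spool and the punch block off the rack onto the wooden board, standing upright. With all three out there, take the steel riveting bar from behind and lay it flat in the middle of the black rubber pad, lengthwise along it. Then stand the jar, the spool and the punch block back upright on the rack, each on the very cork square it came from, and leave the brass tin and the wax puck undisturbed.

Things in the scene. Friction and masses are not known exactly. Their poses are not given: they have to be found in the camera images.
- jar_mid (a point): white round plastic dye jar with a black lid, 52 mm diameter (lid 51), 90 mm tall; the point is its centre, half-way up (45 mm above its foot), z up. Starts upright on one of the three cork squares of the rack.
- spool_mid (a point): thread spool wound full with grey thread (hard, like a solid cylinder), light wooden ends 9 mm thick, 51 mm diameter all the way up, 90 mm tall; the point is its centre, half-way up (45 mm above its foot), z up. Starts upright on one of the three cork squares of the rack.
- block_mid (a point): square wooden punch block 50 x 50 mm in plan and 78 mm tall, with five short steel punch ends standing 12 mm out of its top, together 90 mm tall; the point is its centre, half-way up (45 mm above its foot), z up. Starts upright on one of the three cork squares of the rack, its x and y axes square to its side faces.
- bar_mid (a point): steel riveting bar with four round dishes on top, 32 (x) x 120 (y) x 24 (z) mm, about 0.55 kg; the point is its centre, z up. Lies on the rack just behind the three tall things (about 8 mm from them), its long axis along their row; it can be taken across its 32 mm width at mid-length once they are gone.
- caddy: the rack, fixed: dark wooden base 170 (x) x 250 (y) mm, its top 10 mm above the table, and a lip 30 mm high, 12 mm thick along its far edge (x = 73 to 85 mm). Origin: centre of its underside, +x to the back, z up. Three flush cork squares of 58 mm at x = -50, y = -64, 0, +64 mm; one tall thing on each, shuffled, about 12 mm between neighbours. The bar lies at about x = 0, y = 0.
- board: plain wooden board for setting things aside, fixed, 110 (x) x 240 (y) mm, 8 mm thick; origin at the centre of its underside on the table, z up. Empty at the start; lies to the left or the right of the robot.
- pad: black rubber pad, fixed, 90 (x) x 180 (y) mm, 10 mm thick; origin at the centre of its underside on the table, y along its length, z up. Lies on the other side from the board.
- tin_mid (a point): small brass rivet tin, 35 mm diameter, 22 mm tall, standing on the rack beside an end of the bar; the point is its centre. A bystander, to be left alone.
- wax_mid (a point): yellow round wax puck, 48 mm diameter, 16 mm tall, lying on the table in front of the rack; the point is its centre. A bystander, to be left alone.

How it is judged:
By the outcome, as a careful person would: the job done as asked, in the order asked, and still so for the second after the job is handed in, with the robot touching nothing.
It also fails if it takes over 147 s, if anything falls off the work surface, if the arm or the gripper's body presses on something with over 40 N, if the wrist force passes 120 N, or if a joint passes its speed limit or range.

## Working session

There is one attempt and no reset: what is moved stays moved. The work goes in short steps, Python scripts to look and compute and a shell command to move; the robot and the scene stay as the last step left them, time stands still between calls to the robot, and variables do not carry over. Pictures are saved under pics/ and viewed, and the job is handed in when it is done.

```bash
ls; mkdir -p pics; cat > h.py <<'E'
import numpy as np, cv2
from plant import ctrl
def snap(name,fn=None):
    p=ctrl.get_image(name)
    if fn: cv2.imwrite('pics/'+fn+'.png',p['frame'][:,:,::-1])
    return p
def cloud(p,pose=None):
    z=p['z_map'];K=p['intrinsics'];v,u=np.mgrid[:z.shape[0],:z.shape[1]]
    P=np.stack([(u-K[0,2])/K[0,0]*z,(v-K[1,2])/K[1,1]*z,z],-1)
    return tow(P,p,pose)
def tow(P,p,pose=None):
    P=np.asarray(P)
    if 'R' in p and p['R'] is not None: return (P-p['t'])@p['R']
    M=p['mount'];R,t=pose
    return (P@M[:3,:3].T+M[:3,3])@np.asarray(R).T+t
E
python3 - <<'E'
from h import *
o=ctrl.get_obs();print({k:np.round(v,3).tolist() for k,v in o.items()})
for n in ('scene','top'):
    p=snap(n,n+'0')
    for q in ['jar_mid','spool_mid','block_mid','bar_mid','caddy','board','pad','tin_mid','wax_mid']:
        r=ctrl.look_for(q,p)
        print(n,q,[(round(x['score'],2),np.round(tow(x['xyz'],p),3).tolist()) for x in r[:2]])
E
```

```text
pics
{'time': 0.0, 'joint_positions': [1.273, 0.69, -0.195, 1.566, 0.157, 0.903, -0.215], 'qd': [-0.002, 0.0, -0.001, 0.001, 0.001, 0.001, -0.001], 'joint_torque': [-0.001, -53.962, -1.267, -15.854, 0.009, 0.01, -0.0], 'eef_pos': [0.203, -0.59, 0.23], 'tcp_rot': [[0.945, 0.326, -0.001], [0.326, -0.945, 0.002], [-0.0, -0.002, -1.0]], 'ft_force': [0.332, 0.661, 0.36], 'torque': [0.017, -0.001, 0.017], 'grip_width': 0.085}
scene jar_mid [(0.56, [0.603, 0.059, 0.077])]
scene spool_mid [(0.67, [0.611, -0.003, 0.086])]
scene block_mid [(0.95, [0.622, -0.071, 0.08])]
scene bar_mid [(0.86, [0.656, -0.003, 0.03])]
scene caddy [(0.77, [0.689, 0.033, 0.012]), (0.42, [0.621, -0.072, 0.079])]
scene board [(0.76, [0.435, 0.313, 0.007])]
scene pad [(0.69, [0.418, -0.276, 0.008])]
scene tin_mid [(0.77, [0.669, 0.097, 0.036]), (0.43, [0.689, 0.027, 0.013])]
scene wax_mid [(0.84, [0.417, 0.049, 0.014])]
top jar_mid [(0.76, [0.59, 0.041, 0.101])]
top spool_mid [(0.56, [0.596, -0.015, 0.096])]
top block_mid [(0.89, [0.603, -0.079, 0.089])]
top bar_mid [(0.93, [0.652, -0.024, 0.034])]
top caddy [(0.9, [0.684, -0.005, 0.006]), (0.24, [0.589, 0.042, 0.099])]
top board [(0.95, [0.434, 0.295, 0.004])]
top pad [(0.65, [0.417, -0.287, 0.005])]
top tin_mid [(0.5, [0.666, 0.094, 0.034]), (0.2, [0.409, 0.042, 0.017])]
top wax_mid [(0.66, [0.409, 0.044, 0.013])]
```

View pics/scene0.png

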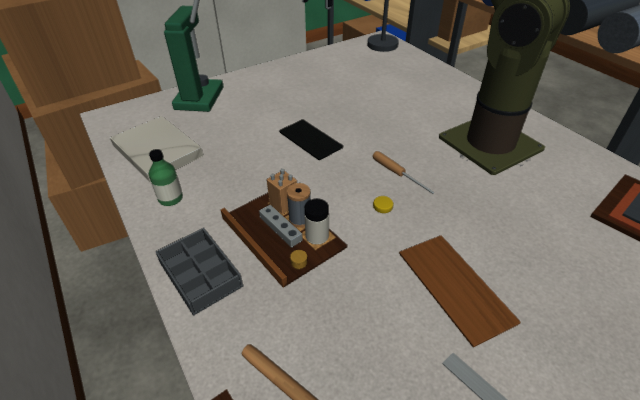

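View pics/top0.png

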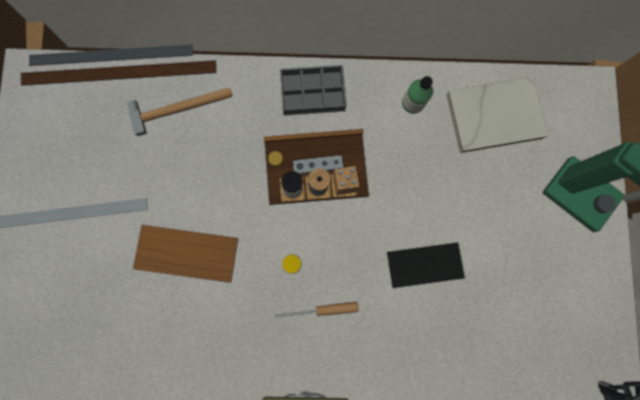

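The scene view shows the punch block (283,190), spool (298,203) and jar (317,222) on the rack. The bar (281,225) lies behind them and the tin (299,260) is at the bar's left end. The board is on the robot's left (460,288), the pad on its right (310,138) and the wax at (383,204). Next I'll estimate poses from the top view.

```bash
cat >> h.py <<'E'
def plane(uv,p,h,pose=None):
    K=p['intrinsics'];uv=np.asarray(uv,float).reshape(-1,2)
    d=np.c_[(uv[:,0]-K[0,2])/K[0,0],(uv[:,1]-K[1,2])/K[1,1],np.ones(len(uv))]
    c=tow(np.zeros((1,3)),p,pose)[0]; e=tow(d,p,pose)-c
    return c+e*((h-c[2])/e[:,2])[:,None]
def rect(mask,p,h,pose=None):
    v,u=np.nonzero(mask);P=plane(np.c_[u,v],p,h,pose)[:,:2]
    (c,s,a)=cv2.minAreaRect((P*1000).astype(np.float32))
    if s[0]>s[1]: s=s[::-1];a-=90
    return np.round(c,1),np.round(s,1),round((a+90)%180-90,1)  # a: angle of short side (x axis)
E
python3 - <<'E'
from h import *
p=snap('top')
print(tow(np.zeros((1,3)),p))
W=cloud(p)
for q,h in [('board',.008),('pad',.01),('caddy',.01),('bar_mid',.034),('block_mid',.088),('jar_mid',.1),('spool_mid',.1),('tin_mid',.032),('wax_mid',.016)]:
    r=ctrl.outline_of(q,p)
    if r:
        m=r[0]['pixels'];print(q,round(r[0]['score'],2),m.sum(),*rect(m,p,h),'medz',np.round(np.median(W[m],0),3))
        if h>.05:
            s=m&(W[...,2]>h-.012);print('  tops',s.sum(),W[s].mean(0).round(4))
E
```

```text
[[0.37417539 0.02046343 1.16189453]]
board 0.86 4551 [429.6 296. ] [111.4 242.2] -6.8 medz [0.429 0.296 0.007]
pad 0.94 2728 [ 415.5 -285.2] [ 92.2 181. ] 8.0 medz [ 0.416 -0.284  0.009]
caddy 0.76 4772 [654.7 -15.7] [180.9 256.6] 6.5 medz [ 0.68  -0.008  0.009]
bar_mid 0.85 586 [651.7 -18.2] [ 35.2 117.9] 8.8 medz [ 0.653 -0.018  0.033]
block_mid 0.84 618 [603.6 -82.3] [58.8 62.3] -79.9 medz [ 0.604 -0.083  0.086]
  tops 464 [ 0.6069 -0.0831  0.0952]
jar_mid 0.92 519 [586.3  43.5] [48.1 65.3] -88.5 medz [0.588 0.043 0.098]
  tops 382 [0.5931 0.0434 0.1067]
spool_mid 0.92 466 [593.8 -19.4] [46.  63.1] -88.7 medz [ 0.595 -0.019  0.098]
  tops 362 [ 0.6002 -0.0189  0.1046]
tin_mid 0.46 173 [663.7  86. ] [31.9 35.4] -88.2 medz [0.665 0.085 0.03 ]
```

```bash
python3 -m inch '{"dp":[[1.7,2.8,0.7],[1.7,2.8,0.7],[1.7,2.8,0.7],[1.7,2.8,0.7],[1.7,2.8,0.7],[1.7,2.8,0.7],[1.7,2.8,0.7],[1.7,2.8,0.7],[1.7,2.8,0.7],[1.7,2.8,0.7]],"spin":[4,4,4,4,4,4,4,4,4,4]}' 1 40
python3 -m inch '{"dp":[[1.7,2.8,0.7],[1.7,2.8,0.7],[1.7,2.8,0.7],[1.7,2.8,0.7],[1.7,2.8,0.7],[1.7,2.8,0.7],[1.7,2.8,0.7],[1.7,2.8,0.7],[1.7,2.8,0.7],[0,0,0]],"spin":[4,4,4,4,4,4,4,4,4,0]}'
python3 - <<'E'
from h import *
o=ctrl.get_obs();pose=(o['tcp_rot'],o['eef_pos'])
p=snap('wrist','w1');print(p['mount'].round(3))
print(o['joint_positions'].round(3),np.degrees(np.arctan2(o['tcp_rot'][1][0],o['tcp_rot'][0][0])))
E
```

```text
time: 2.33
eef_pos: [0.3742, -0.3095, 0.3019]
tcp_rot: [[0.512, 0.859, 0.0], [0.859, -0.512, -0.001], [-0.0, 0.001, -1.0]]
ft_force: [0.3, -1.1, 1.1]
grip_width: 0.0853
time: 3.17
eef_pos: [0.5301, -0.0508, 0.3663]
tcp_rot: [[-0.1, 0.995, 0.006], [0.995, 0.1, 0.006], [0.006, 0.007, -1.0]]
ft_force: [0.5, 1.2, 1.0]
grip_width: 0.0855
[[ 0.    -0.946 -0.325  0.084]
 [ 1.     0.     0.     0.   ]
 [-0.    -0.325  0.946 -0.143]
 [ 0.     0.     0.     1.   ]]
[ 0.418  0.466 -0.643  1.634  0.296  1.135 -0.199] 95.7273460702724
```

View pics/w1.png

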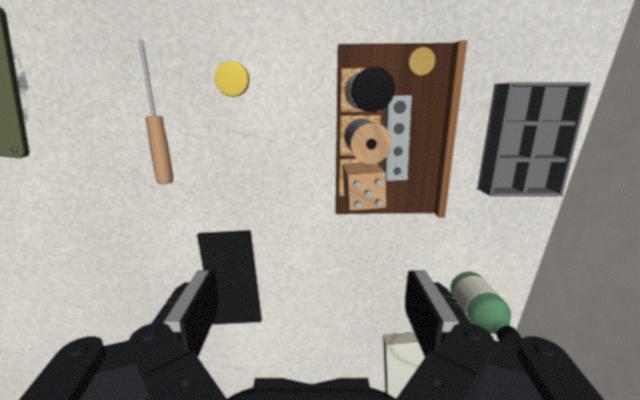

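The wrist view shows the rack with the jar (371,88), spool (368,142), block (366,188), bar (398,138) and tin (421,61). I'll shift so the rack is more central, let the arm settle and then measure.

```bash
python3 -m inch '{"dp":[[2,2.5,0],[2,2.5,0],[2,2,0],[0,0,0],[0,0,0],[0,0,0]],"spin":[0,0,0,0,0,0]}'
cat > meas.py <<'E'
from h import *
import sys
o=ctrl.get_obs();pose=(o['tcp_rot'],o['eef_pos'])
fn=sys.argv[1]; p=snap('wrist',fn); W=cloud(p,pose)
H=dict(board=.008,pad=.01,caddy=.01,bar_mid=.034,block_mid=.088,jar_mid=.1,spool_mid=.1,tin_mid=.032,wax_mid=.016)
for q in sys.argv[2:]:
    h=H[q]; r=ctrl.outline_of(q,p)
    for x in r[:1]:
        m=x['pixels']
        print(q,round(x['score'],2),m.sum(),*rect(m,p,h,pose))
        if q[:3] in('jar','spo','blo','bar','tin','wax'):
            zt=np.percentile(W[m][:,2],80); s=m&(abs(W[...,2]-zt)<.006)
            s=cv2.erode(s.astype(np.uint8),np.ones((2,2)))>0
            c=np.median(W[s],0); 
            print('  top z',zt.round(4),'rect',*rect(s,p,zt,pose))
E
python3 meas.py w2 caddy bar_mid block_mid jar_mid spool_mid tin_mid wax_mid; python3 -c "
from h import *
o=ctrl.get_obs();print(o['eef_pos'],o['tcp_rot'])"
```

```text
time: 3.72
eef_pos: [0.586, 0.0093, 0.3638]
tcp_rot: [[-0.085, 0.996, -0.001], [0.996, 0.085, -0.002], [-0.002, -0.002, -1.0]]
ft_force: [0.6, -0.5, -0.3]
grip_width: 0.0854
caddy 0.91 11569 [654.8 -17.2] [175.6 260.4] 6.3
bar_mid 0.5 1067 [428.6 176.8] [ 23.2 105. ] -85.1
  top z 0.009 rect [420.5 181.8] [ 23.3 108. ] -85.1
block_mid 0.83 1526 [607.7 -72.4] [49.6 70.6] 10.6
  top z 0.0898 rect [610.1 -81.8] [47.8 49.1] 11.2
jar_mid 0.69 1516 [595.6  46.7] [50.  53.6] 4.9
  top z 0.101 rect [596.3  44.1] [47.5 48. ] 50.6
spool_mid 0.63 1570 [602.4 -11.1] [49.8 62.7] 4.9
  top z 0.101 rect [603.  -18.3] [48.3 48.8] 50.5
tin_mid 0.98 540 [666.   88.3] [33.3 34.4] -39.2
  top z 0.0331 rect [666.6  87.8] [31.3 32.3] -39.2
wax_mid 0.87 904 [412.6  42.5] [45.6 48. ] -43.4
  top z 0.017 rect [413.2  41.6] [43.6 44.7] -43.4
[0.58646237 0.01053765 0.36448317] [[-8.66232268e-02  9.96241118e-01  2.27891042e-04]
 [ 9.96241099e-01  8.66232889e-02 -2.78429992e-04]
 [-2.97124078e-04  2.02915918e-04 -9.99999935e-01]]
```

View pics/w2.png

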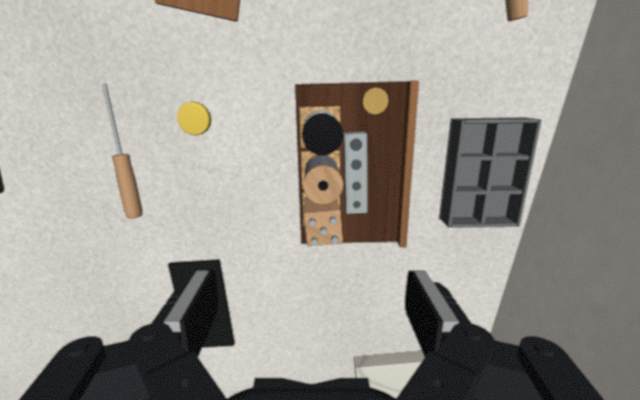

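Objects on the rack, in mm: jar (596,44), spool (603,-18), block (610,-82). The row yaw is about 6.3°, and the 63 mm spacing agrees with the 64 mm given. I'll start with the jar.

```bash
python3 -m inch '{"dp":[[0.5,1.7,0],[0.5,1.7,0],[0,0,-3],[0,0,-3],[0,0,-3],[0,0,-3],[0,0,-3],[0,0,-3],[0,0,-3],[0,0,0]],"spin":[1.3,0,0,0,0,0,0,0,0,0]}'
python3 -m inch '{"dp":[[0,0,-2],[0,0,-2],[0,0,-2],[0,0,-2],[0,0,-2],[0,0,-0.9],[0,0,0],[0,0,0]],"spin":[0,0,0,0,0,0,0,0]}'
```

```text
time: 4.95
eef_pos: [0.5927, 0.0436, 0.149]
tcp_rot: [[-0.11, 0.994, -0.01], [0.994, 0.11, -0.002], [-0.001, -0.011, -1.0]]
ft_force: [-1.2, -0.8, -0.3]
grip_width: 0.0853
time: 5.62
eef_pos: [0.5974, 0.0453, 0.0464]
tcp_rot: [[-0.11, 0.994, 0.001], [0.994, 0.11, 0.0], [0.0, 0.001, -1.0]]
ft_force: [0.2, 0.8, 0.9]
grip_width: 0.085
```

```bash
python3 -m inch '{"dp":[[0,0,0],[0,0,0],[0,0,0],[0,0,0],[0,0,0],[0,0,0],[0,0,0],[0,0,0]],"spin":[0,0,0,0,0,0,0,0]}' -1 40
python3 -m inch '{"dp":[[0,0,0.5],[0,0,1],[0,0,2],[0,0,2.5],[0,0,2.5],[0,0,2.5],[0,0,2.5],[0,0,1.5],[0,0,0],[0,0,0]],"spin":[0,0,0,0,0,0,0,0,0,0]}'
python3 - <<'E'
from h import *
o=ctrl.get_obs();print(o['eef_pos'].round(4))
p=snap('scene','s1')
E
```

```text
time: 6.28
eef_pos: [0.5971, 0.0451, 0.0468]
tcp_rot: [[-0.11, 0.994, 0.002], [0.994, 0.11, -0.0], [-0.0, 0.002, -1.0]]
ft_force: [-1.4, -0.5, 6.4]
grip_width: 0.0507
time: 7.12
eef_pos: [0.5968, 0.045, 0.1961]
tcp_rot: [[-0.11, 0.994, 0.002], [0.994, 0.11, 0.0], [-0.0, 0.002, -1.0]]
ft_force: [-0.4, 0.6, -2.7]
grip_width: 0.0511
[0.5968 0.045  0.1961]
```

View pics/s1.png

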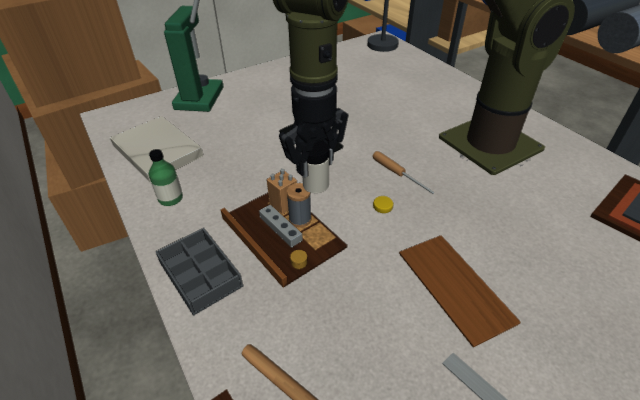

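The jar (316,175) is clear of the rack and held square at 51 mm, and its empty cork square shows at (318,236). I'll carry it to the far slot of the board.

```bash
python3 -m inch '{"dp":[[-0.6,1.2,0],[-1.3,2.7,0],[-1.3,2.7,0],[-1.3,2.7,0],[-1.3,2.7,0],[-1.3,2.7,0],[-1.3,2.7,0],[-1.3,2.7,0],[-1.3,2.7,0],[-1.3,2.7,0]],"spin":[0,0,0,0,0,0,0,0,0,0]}'
python3 -m inch '{"dp":[[-1.3,2.7,0],[-1.3,2.7,0],[-0.7,1.5,0],[-0.2,0,0],[0,0,0],[0,0,-2],[0,0,-3],[0,0,-3],[0,0,-2],[0,0,-1]],"spin":[0,0,0,0,0,0,0,0,0,0]}'
python3 -m inch '{"dp":[[0,0,0],[0,0,0],[0,0,0]],"spin":[0,0,0]}'
```

```text
time: 8.0
eef_pos: [0.4709, 0.3015, 0.1939]
tcp_rot: [[-0.111, 0.994, -0.003], [0.994, 0.111, -0.001], [-0.001, -0.003, -1.0]]
ft_force: [-0.1, -0.5, -2.6]
grip_width: 0.0509
time: 8.83
eef_pos: [0.4375, 0.3657, 0.0818]
tcp_rot: [[-0.108, 0.994, -0.004], [0.994, 0.108, -0.006], [-0.005, -0.005, -1.0]]
ft_force: [-0.3, -0.9, -3.8]
grip_width: 0.0511
time: 9.08
eef_pos: [0.4394, 0.3696, 0.0865]
tcp_rot: [[-0.109, 0.994, 0.002], [0.994, 0.109, 0.002], [0.001, 0.002, -1.0]]
ft_force: [-0.0, -0.1, -3.3]
grip_width: 0.051
```

```bash
python3 -m inch '{"dp":[[0,0,-1],[0,0,-1],[0,0,-1],[0,0,-0.5],[0,0,-0.3],[0,0,-0.2],[0,0,0],[0,0,0]],"spin":[0,0,0,0,0,0,0,0]}'
```

```text
time: 9.75
eef_pos: [0.4387, 0.3694, 0.0454]
tcp_rot: [[-0.11, 0.994, 0.0], [0.994, 0.11, 0.0], [0.0, 0.0, -1.0]]
ft_force: [0.1, 0.7, -3.6]
grip_width: 0.0508
```

```bash
python3 -m inch '{"dp":[[0,0,-0.1],[0,0,-0.1],[0,0,0],[0,0,0]],"spin":[0,0,0,0]}'
```

```text
time: 10.08
eef_pos: [0.4389, 0.3695, 0.0448]
tcp_rot: [[-0.11, 0.994, 0.001], [0.994, 0.11, 0.001], [0.001, 0.001, -1.0]]
ft_force: [-1.7, -1.8, 9.1]
grip_width: 0.0507
```

```bash
python3 -m inch '{"dp":[[0,0,0],[0,0,0],[0,0,0],[0,0,0],[0,0,0],[0,0,0]],"spin":[0,0,0,0,0,0]}' 1
python3 -m inch '{"dp":[[0,0,1],[0,0,2.5],[0,0,3],[0,0,3],[0,0,3],[0,0,2.5],[0,0,0],[0,0,0]],"spin":[0,0,0,0,0,0,0,0]}'
python3 meas.py w3 jar_mid board
```

```text
time: 10.58
eef_pos: [0.4386, 0.3691, 0.0432]
tcp_rot: [[-0.11, 0.994, -0.0], [0.994, 0.11, -0.0], [-0.0, -0.0, -1.0]]
ft_force: [0.6, 0.2, 0.9]
grip_width: 0.0852
time: 11.25
eef_pos: [0.4393, 0.3698, 0.1954]
tcp_rot: [[-0.11, 0.994, 0.003], [0.994, 0.11, 0.003], [0.002, 0.003, -1.0]]
ft_force: [0.0, 0.1, -0.1]
grip_width: 0.0856
jar_mid 0.91 4233 [439.6 377.1] [50.7 64.4] -13.1
  top z 0.0988 rect [439. 370.] [48.7 49.4] 48.3
board 0.81 16136 [429.9 299. ] [110.  240.9] -6.6
```

View pics/w3.png

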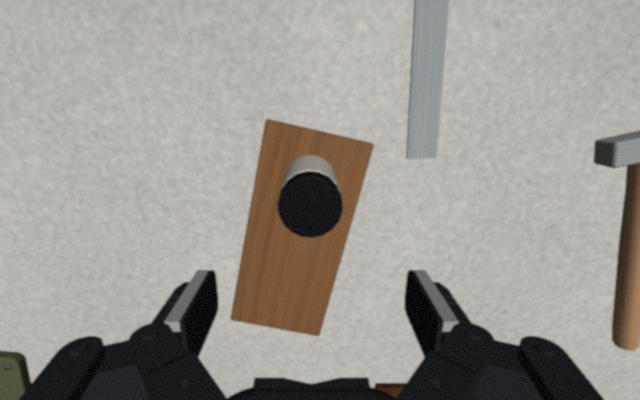

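The jar stands upright on the board, with its lid at (310,204) and its centre at about (439,370). Next is the spool.

```bash
python3 -m inch '{"dp":[[0.6,-1.4,0],[1.2,-2.8,0],[1.2,-2.8,0],[1.2,-2.8,0],[1.2,-2.8,0],[1.2,-2.8,0],[1.2,-2.8,0],[1.2,-2.8,0],[1.2,-2.8,0],[1.2,-2.8,0]],"spin":[0,0,0,0,0,0,0,0,0,0]}'
python3 -m inch '{"dp":[[1.2,-2.8,0],[1.2,-2.8,0],[1.2,-2.8,0],[1.2,-2.8,0],[0.6,-1.2,0],[0,0,0],[0,0,0],[0,0,0],[0,0,0]],"spin":[0,0,0,0,0,0,0,0,0]}'
python3 meas.py w4 spool_mid block_mid bar_mid caddy
```

```text
time: 12.23
eef_pos: [0.5521, 0.1013, 0.1919]
tcp_rot: [[-0.11, 0.994, -0.003], [0.994, 0.11, -0.001], [-0.0, -0.003, -1.0]]
ft_force: [-0.1, 1.0, -0.4]
grip_width: 0.0851
time: 12.98
eef_pos: [0.6058, -0.0181, 0.1933]
tcp_rot: [[-0.114, 0.994, -0.001], [0.994, 0.114, 0.002], [0.002, -0.001, -1.0]]
ft_force: [-0.0, 0.2, -0.4]
grip_width: 0.0858
spool_mid 0.72 4183 [604.3 -11. ] [49.7 64. ] -12.9
  top z 0.1009 rect [602.9 -17.5] [48.5 49.6] 6.5
block_mid 0.78 3714 [608.4 -74.2] [49.6 69.4] 10.1
  top z 0.0898 rect [610.2 -80.8] [48.3 50.3] 10.3
bar_mid 0.58 4302 [652.3 -15.8] [ 34.5 120.5] 7.6
  top z 0.0351 rect [653.8 -16.2] [ 30.8 118.2] 8.5
caddy 0.91 29195 [656.1 -11. ] [179.1 250.2] 6.5
```

View pics/w4.png

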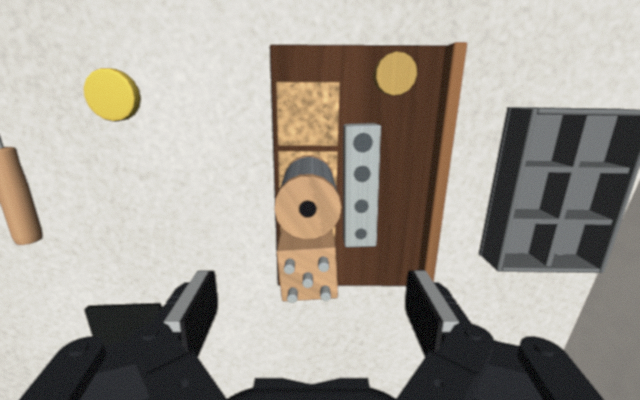

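```bash
cat > cork.py <<'E'
from h import *
import sys
fn=sys.argv[1]
def corks(p,pose,approx):
    hsv=cv2.cvtColor(p['frame'],cv2.COLOR_RGB2HSV);W=cloud(p,pose)
    for a in approx:
        d=np.hypot(W[...,0]-a[0],W[...,1]-a[1])
        m=(d<.05)&(abs(W[...,2]-.01)<.006)&(hsv[...,2]>105)&(hsv[...,1]>60)
        m=cv2.morphologyEx(m.astype(np.uint8),cv2.MORPH_OPEN,np.ones((7,7)))
        n,l,st,_=cv2.connectedComponentsWithStats(m)
        if n<2: print('none');continue
        k=1+st[1:,4].argmax();print(a,st[k,4],*rect(l==k,p,.01,pose))
o=ctrl.get_obs();pose=(o['tcp_rot'],o['eef_pos'])
p=snap('wrist',fn)
corks(p,pose,[(float(x.split(',')[0]),float(x.split(',')[1])) for x in sys.argv[2:]])
print(o['eef_pos'].round(4))
E
python3 cork.py w5 .596,.045
```

```text
(0.596, 0.045) 4090 [595.6  45.4] [59.6 60.7] -83.6
[ 0.6065 -0.0201  0.1934]
```

```bash
python3 -m inch '{"dp":[[-0.3,0.1,0],[0,0,-2],[0,0,-2.5],[0,0,-2.5],[0,0,-2.5],[0,0,-2.5],[0,0,-2],[0,0,-0.7],[0,0,0],[0,0,0]],"spin":[0,0,0,0,0,0,0,0,0,0]}'
python3 -m inch '{"dp":[[0,0,0],[0,0,0],[0,0,0],[0,0,0],[0,0,0],[0,0,0],[0,0,0],[0,0,0]],"spin":[0,0,0,0,0,0,0,0]}' -1 40
python3 -m inch '{"dp":[[0,0,0.5],[0,0,1],[0,0,2],[0,0,2.5],[0,0,2.5],[0,0,2.5],[0,0,2.5],[0,0,1.5],[0,0,0],[0,0,0]],"spin":[0,0,0,0,0,0,0,0,0,0]}'
python3 cork.py w6 .596,.045 .603,-.0185
```

```text
time: 14.12
eef_pos: [0.6039, -0.0197, 0.0469]
tcp_rot: [[-0.11, 0.994, 0.001], [0.994, 0.11, 0.0], [0.0, 0.001, -1.0]]
ft_force: [0.2, -0.2, 0.4]
grip_width: 0.0854
time: 14.78
eef_pos: [0.6043, -0.02, 0.0477]
tcp_rot: [[-0.11, 0.994, 0.002], [0.994, 0.11, -0.0], [-0.0, 0.002, -1.0]]
ft_force: [-0.9, -0.2, 5.8]
grip_width: 0.0504
time: 15.62
eef_pos: [0.6038, -0.02, 0.1972]
tcp_rot: [[-0.11, 0.994, 0.002], [0.994, 0.11, -0.0], [-0.0, 0.002, -1.0]]
ft_force: [-0.1, 0.4, -1.9]
grip_width: 0.0504
(0.596, 0.045) 3981 [595.5  45.5] [60.3 61. ] -83.7
(0.603, -0.0185) 3067 [602.3 -17.1] [57.8 60.9] -83.7
[ 0.6038 -0.02    0.1972]
```

View pics/w6.png

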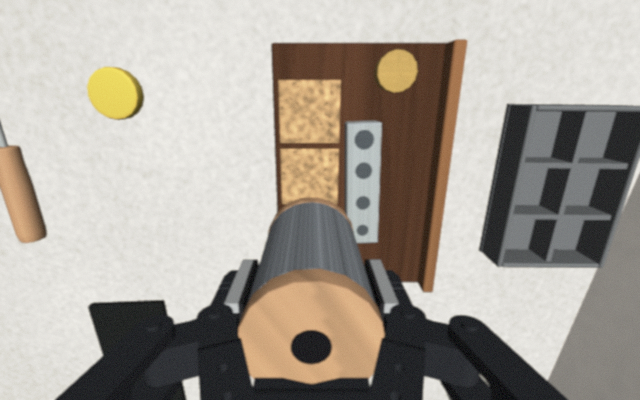

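```bash
python3 -m inch '{"dp":[[-0.7,1.2,0],[-1.3,2.4,0],[-1.3,2.4,0],[-1.3,2.4,0],[-1.3,2.4,0],[-1.3,2.4,0],[-1.3,2.4,0],[-1.3,2.4,0],[-1.3,2.4,0],[-1.3,2.4,0]],"spin":[0,0,0,0,0,0,0,0,0,0]}'
python3 -m inch '{"dp":[[-1.3,2.4,0],[-1.3,2.4,0],[-1.3,2.4,0],[-1.1,1.7,0],[0,0,0],[0,0,-2],[0,0,-3],[0,0,-3],[0,0,-2],[0,0,-1]],"spin":[0,0,0,0,0,0,0,0,0,0]}'
python3 -m inch '{"dp":[[0,0,-1],[0,0,-1],[0,0,-1],[0,0,-0.5],[0,0,0],[0,0,0],[0,0,0]],"spin":[0,0,0,0,0,0,0]}'
```

```text
time: 16.5
eef_pos: [0.4778, 0.2084, 0.1948]
tcp_rot: [[-0.11, 0.994, -0.003], [0.994, 0.11, -0.002], [-0.001, -0.003, -1.0]]
ft_force: [0.2, 0.2, -2.1]
grip_width: 0.0506
time: 17.33
eef_pos: [0.4278, 0.2947, 0.0827]
tcp_rot: [[-0.11, 0.994, -0.005], [0.994, 0.11, -0.005], [-0.004, -0.006, -1.0]]
ft_force: [0.3, -0.3, -1.8]
grip_width: 0.0503
time: 17.92
eef_pos: [0.43, 0.2974, 0.0519]
tcp_rot: [[-0.11, 0.994, 0.001], [0.994, 0.11, 0.001], [0.001, 0.001, -1.0]]
ft_force: [1.1, 0.1, -1.9]
grip_width: 0.0501
```

```bash
python3 -m inch '{"dp":[[0,0,-0.3],[0,0,-0.2],[0,0,-0.2],[0,0,0],[0,0,0],[0,0,0]],"spin":[0,0,0,0,0,0]}'
```

```text
time: 18.42
eef_pos: [0.4299, 0.2972, 0.0456]
tcp_rot: [[-0.11, 0.994, 0.002], [0.994, 0.11, 0.0], [0.0, 0.002, -1.0]]
ft_force: [-2.3, -2.0, 11.6]
grip_width: 0.0505
```

```bash
python3 -m inch '{"dp":[[0,0,0],[0,0,0],[0,0,0],[0,0,0],[0,0,0],[0,0,0]],"spin":[0,0,0,0,0,0]}' 1
python3 -m inch '{"dp":[[0,0,1],[0,0,2.5],[0,0,3],[0,0,3],[0,0,3],[0,0,2.5],[0,0,0]],"spin":[0,0,0,0,0,0,0]}'
python3 -m inch '{"dp":[[0.7,-1.4,0],[1.3,-2.7,0],[1.3,-2.7,0],[1.3,-2.7,0],[1.3,-2.7,0],[1.3,-2.7,0],[1.3,-2.7,0],[1.3,-2.7,0],[1.3,-2.7,0],[1.3,-2.7,0]],"spin":[0,0,0,0,0,0,0,0,0,0]}'
python3 -m inch '{"dp":[[1.3,-2.7,0],[1.3,-2.7,0],[1.3,-2.7,0],[1.3,-2.7,0],[0.4,-1.4,0],[0,0,0],[0,0,0],[0,0,0],[0,0,0]],"spin":[0,0,0,0,0,0,0,0,0]}'
python3 meas.py w7 block_mid bar_mid
python3 cork.py w7b .596,.045 .603,-.0185
```

```text
time: 18.92
eef_pos: [0.4296, 0.2971, 0.0442]
tcp_rot: [[-0.11, 0.994, -0.0], [0.994, 0.11, -0.0], [-0.0, -0.0, -1.0]]
ft_force: [-0.4, 0.4, -0.2]
grip_width: 0.0856
time: 19.5
eef_pos: [0.4315, 0.2993, 0.1996]
tcp_rot: [[-0.11, 0.994, 0.007], [0.994, 0.11, 0.006], [0.005, 0.008, -1.0]]
ft_force: [0.8, 0.1, -0.8]
grip_width: 0.0854
time: 20.33
eef_pos: [0.5536, 0.0384, 0.1944]
tcp_rot: [[-0.11, 0.994, -0.001], [0.994, 0.11, -0.0], [-0.0, -0.001, -1.0]]
ft_force: [-0.3, 0.8, -0.5]
grip_width: 0.0854
time: 21.08
eef_pos: [0.6091, -0.0797, 0.1945]
tcp_rot: [[-0.113, 0.994, -0.0], [0.994, 0.113, 0.001], [0.001, -0.0, -1.0]]
ft_force: [-0.4, 0.8, 0.1]
grip_width: 0.0854
block_mid 0.83 4627 [609.  -75.5] [50.4 63.6] 10.5
  top z 0.0894 rect [610.2 -81.8] [48.6 49.4] 10.4
bar_mid 0.87 5138 [652.4 -16.9] [ 33.9 119.3] 8.2
  top z 0.035 rect [653.6 -17. ] [ 31.2 118.1] 8.2
(0.596, 0.045) 4895 [595.6  45.3] [59.1 60.2] -83.5
(0.603, -0.0185) 4004 [602.4 -18.8] [59.4 60.1] -83.6
[ 0.6094 -0.0805  0.1945]
```

View pics/w7.png

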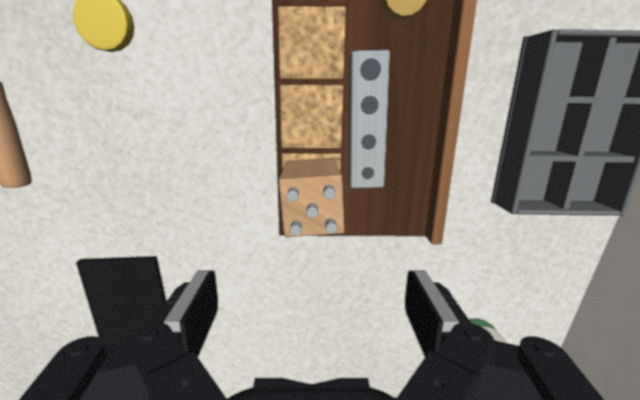

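The block is at (610,-82) with a yaw of about 10°. Cork squares show at (312,43) and (312,115). I'll spin the jaws +4° to match the block.

```bash
python3 -m inch '{"dp":[[0.1,-0.1,0],[0,0,-2],[0,0,-2.5],[0,0,-2.5],[0,0,-2.5],[0,0,-2.5],[0,0,-2],[0,0,-0.8],[0,0,0],[0,0,0]],"spin":[4,0,0,0,0,0,0,0,0,0]}'
python3 -m inch '{"dp":[[0,0,0],[0,0,0],[0,0,0],[0,0,0],[0,0,0],[0,0,0],[0,0,0],[0,0,0]],"spin":[0,0,0,0,0,0,0,0]}' -1 40
python3 -m inch '{"dp":[[0,0,0.5],[0,0,1],[0,0,2],[0,0,2.5],[0,0,2.5],[0,0,2.5],[0,0,2.5],[0,0,1.5],[0,0,0],[0,0,0]],"spin":[0,0,0,0,0,0,0,0,0,0]}'
python3 cork.py w8 .596,.045 .603,-.0185 .610,-.082
```

```text
time: 22.12
eef_pos: [0.611, -0.0825, 0.0468]
tcp_rot: [[-0.179, 0.984, 0.001], [0.984, 0.179, 0.0], [0.0, 0.001, -1.0]]
ft_force: [-0.3, 0.7, -0.0]
grip_width: 0.0853
time: 22.78
eef_pos: [0.6114, -0.083, 0.0476]
tcp_rot: [[-0.179, 0.984, 0.002], [0.984, 0.179, -0.0], [-0.001, 0.002, -1.0]]
ft_force: [-0.0, -0.5, 6.5]
grip_width: 0.0498
time: 23.62
eef_pos: [0.6107, -0.083, 0.1971]
tcp_rot: [[-0.179, 0.984, 0.001], [0.984, 0.179, -0.0], [-0.001, 0.001, -1.0]]
ft_force: [-0.6, -1.0, -3.0]
grip_width: 0.0494
(0.596, 0.045) 4801 [595.6  45.1] [59.9 60.6] -83.8
(0.603, -0.0185) 4019 [602.6 -18.4] [60.6 60.9] 6.2
(0.61, -0.082) 3040 [609.5 -79.7] [56.1 61.2] -81.4
[ 0.6107 -0.083   0.1971]
```

View pics/w8.png

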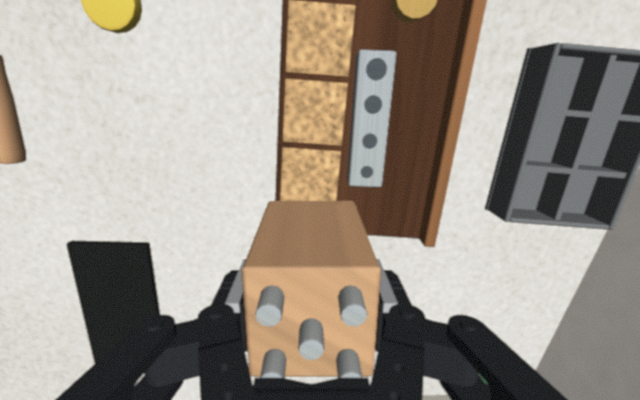

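```bash
python3 -m inch '{"dp":[[-0.7,1.1,0],[-1.4,2.3,0],[-1.4,2.3,0],[-1.4,2.3,0],[-1.4,2.3,0],[-1.4,2.3,0],[-1.4,2.3,0],[-1.4,2.3,0],[-1.4,2.3,0],[-1.4,2.3,0]],"spin":[0,-1,-1,-1,-1,0,0,0,0,0]}'
python3 -m inch '{"dp":[[-1.4,2.3,0],[-1.4,2.3,0],[-1.4,2.3,0],[-1.2,1.7,0],[-0.3,0.3,0],[0,0,-2],[0,0,-3],[0,0,-3],[0,0,-2],[0,0,-1]],"spin":[0,0,0,0,0,0,0,0,0,0]}'
python3 -m inch '{"dp":[[0,0,-1],[0,0,-1],[0,0,-1],[0,0,-0.5],[0,0,-0.4],[0,0,-0.2],[0,0,0],[0,0,0],[0,0,0]],"spin":[0,0,0,0,0,0,0,0,0]}'
```

```text
time: 24.5
eef_pos: [0.4757, 0.1354, 0.1949]
tcp_rot: [[-0.11, 0.994, -0.003], [0.994, 0.11, -0.001], [-0.001, -0.003, -1.0]]
ft_force: [-1.0, 0.5, -3.0]
grip_width: 0.0495
time: 25.33
eef_pos: [0.4188, 0.222, 0.083]
tcp_rot: [[-0.11, 0.994, -0.005], [0.994, 0.11, -0.004], [-0.004, -0.005, -1.0]]
ft_force: [0.2, 0.1, -2.0]
grip_width: 0.0494
time: 26.08
eef_pos: [0.4202, 0.2233, 0.0456]
tcp_rot: [[-0.11, 0.994, -0.0], [0.994, 0.11, -0.001], [-0.001, -0.001, -1.0]]
ft_force: [-2.7, -1.8, 4.7]
grip_width: 0.0494
```

```bash
python3 -m inch '{"dp":[[0,0,0],[0,0,0],[0,0,0],[0,0,0],[0,0,0],[0,0,0]],"spin":[0,0,0,0,0,0]}' 1
python3 -m inch '{"dp":[[0,0,1],[0,0,2.5],[0,0,3],[0,0,3],[0,0,3],[0,0,2.5],[0,0,0],[0,0,0]],"spin":[0,0,0,0,0,0,0,0]}'
python3 meas.py w9 block_mid spool_mid board
python3 -m inch '{"dp":[[1,-1,0],[1.9,-2,0],[1.9,-2,0],[1.9,-2,0],[1.9,-2,0],[1.9,-2,0],[1.9,-2,0],[1.9,-2,0],[1.9,-2,0],[1.9,-2,0]],"spin":[0,1,0.9,0,0,0,0,0,0,0]}'
python3 -m inch '{"dp":[[1.9,-2,0],[1.9,-2,0],[1.3,-1,0],[0,0,0],[0,0,0],[0,0,0],[0,0,0]],"spin":[0,0,0,0,0,0,0]}'
python3 meas.py w10 bar_mid tin_mid caddy
python3 cork.py w10b .596,.045 .603,-.0185 .610,-.082
python3 -c "
from h import *
snap('scene','s2')"
```

```text
time: 26.58
eef_pos: [0.4207, 0.2241, 0.0453]
tcp_rot: [[-0.11, 0.994, 0.0], [0.994, 0.11, 0.0], [0.0, 0.0, -1.0]]
ft_force: [-0.1, 0.6, -0.4]
grip_width: 0.0853
time: 27.25
eef_pos: [0.4214, 0.2243, 0.1964]
tcp_rot: [[-0.109, 0.994, 0.003], [0.994, 0.109, 0.001], [0.001, 0.003, -1.0]]
ft_force: [-0.4, 0.5, -1.0]
grip_width: 0.0858
block_mid 0.87 4603 [418.9 230.9] [49.7 64.5] 7.6
  top z 0.0873 rect [420.2 224.5] [48.6 49.1] 6.2
spool_mid 0.68 4129 [429.1 299.1] [48.6 49.1] 28.1
  top z 0.099 rect [429.6 298.8] [48.  48.4] 28.1
board 0.78 13852 [428.5 290. ] [110.5 220.9] -6.4
time: 28.28
eef_pos: [0.6016, 0.0328, 0.1937]
tcp_rot: [[-0.143, 0.99, -0.003], [0.99, 0.143, -0.0], [-0.0, -0.003, -1.0]]
ft_force: [1.0, 1.4, -0.8]
grip_width: 0.0852
time: 28.87
eef_pos: [0.6515, -0.0142, 0.1948]
tcp_rot: [[-0.145, 0.989, -0.002], [0.989, 0.145, 0.001], [0.001, -0.002, -1.0]]
ft_force: [-0.5, -0.5, 0.3]
grip_width: 0.0852
bar_mid 0.73 4064 [654.  -15.1] [ 32.7 121.3] 8.7
  top z 0.035 rect [654.2 -16.5] [ 30.8 117.3] 8.4
tin_mid 0.79 1333 [666.9  88.6] [32.8 34.5] -81.6
  top z 0.033 rect [667.3  87.9] [32.2 32.3] 55.6
caddy 0.59 36365 [655.1 -18.1] [174.9 264.9] 6.3
(0.596, 0.045) 4112 [595.5  45.2] [60.6 60.8] -84.1
(0.603, -0.0185) 3370 [602.6 -18.7] [60.8 60.9] -83.7
(0.61, -0.082) 2844 [609.7 -82.4] [60.8 60.8] -83.3
[ 0.6522 -0.0152  0.1955]
```

View pics/w10.png

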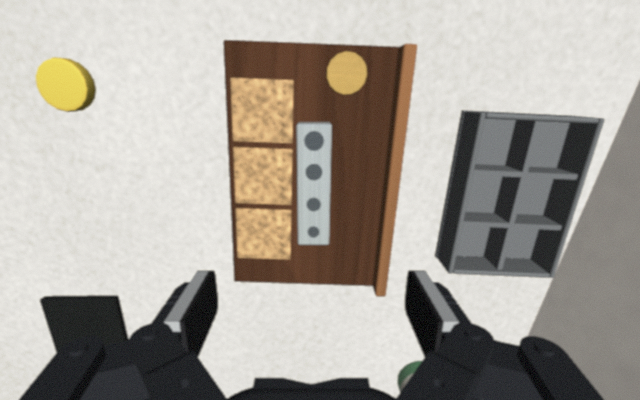

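View pics/s2.png

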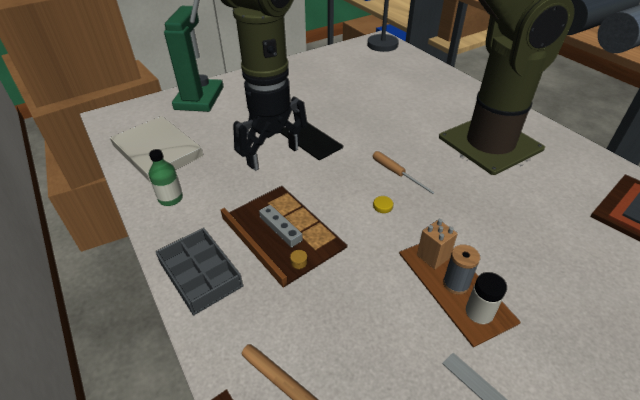

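All three stand upright on the board (436,245), (461,270), (486,299), and the bar is free. I'll take it with partly opened jaws.

```bash
python3 -m inch '{"dp":[[0.2,-0.1,0],[0,0,-2],[0,0,-2.5],[0,0,-2.5],[0,0,-2.5],[0,0,-2.5],[0,0,-2],[0,0,-1],[0,0,0],[0,0,0]],"spin":[0,0,0,0,0,0,0,0,0,0]}' 0.4 80
python3 -m inch '{"dp":[[0,0,-1],[0,0,-1],[0,0,-0.8],[0,0,-0.4],[0,0,-0.2],[0,0,0],[0,0,0]],"spin":[0,0,0,0,0,0,0]}'
```

```text
time: 30.0
eef_pos: [0.6549, -0.0168, 0.0456]
tcp_rot: [[-0.143, 0.99, 0.0], [0.99, 0.143, 0.0], [0.0, 0.0, -1.0]]
ft_force: [1.0, -0.0, -0.3]
grip_width: 0.0601
time: 30.58
eef_pos: [0.6548, -0.0169, 0.0114]
tcp_rot: [[-0.143, 0.99, 0.0], [0.99, 0.143, 0.0], [0.0, 0.0, -1.0]]
ft_force: [0.0, -0.0, 0.3]
grip_width: 0.0596
```

```bash
python3 -m inch '{"dp":[[0,0,0],[0,0,0],[0,0,0],[0,0,0],[0,0,0],[0,0,0],[0,0,0],[0,0,0]],"spin":[0,0,0,0,0,0,0,0]}' -1 80
python3 -m inch '{"dp":[[0,0,0.5],[0,0,1],[0,0,1.5],[0,0,2],[0,0,2],[0,0,2.5],[0,0,2.5],[0,0,1.5],[0,0,0],[0,0,0]],"spin":[0,0,0,0,0,0,0,0,0,0]}'
python3 -c "
from h import *
snap('scene','s3');snap('wrist','w11')"
```

```text
time: 31.25
eef_pos: [0.6547, -0.0169, 0.012]
tcp_rot: [[-0.143, 0.99, 0.0], [0.99, 0.143, -0.0], [-0.0, 0.0, -1.0]]
ft_force: [-1.8, -0.2, 5.9]
grip_width: 0.0306
time: 32.08
eef_pos: [0.655, -0.017, 0.1475]
tcp_rot: [[-0.143, 0.99, 0.002], [0.99, 0.143, -0.0], [-0.0, 0.002, -1.0]]
ft_force: [-0.3, 0.6, -5.3]
grip_width: 0.0306
```

View pics/s3.png

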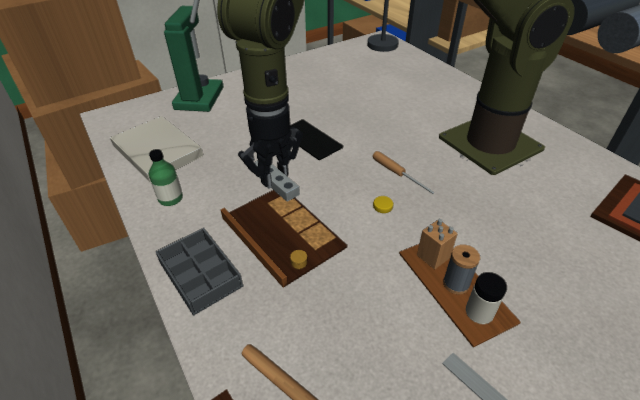

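View pics/w11.png

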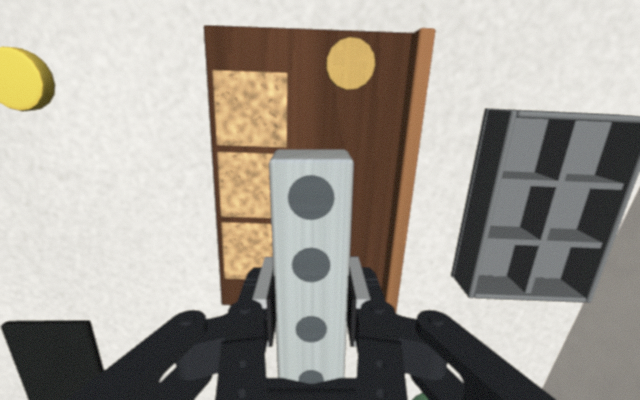

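```bash
python3 -m inch '{"dp":[[-0.9,-1.2,0.5],[-1.8,-2.5,0.5],[-1.8,-2.5,0.5],[-1.8,-2.5,0.5],[-1.8,-2.5,0.5],[-1.8,-2.5,0.5],[-1.8,-2.5,0.5],[-1.8,-2.5,0.5],[-1.8,-2.5,0.5],[-1.8,-2.5,0.5]],"spin":[0,0,0,0,0,0,0,0,0,0]}'
python3 -m inch '{"dp":[[-1.8,-2.5,0],[-1.8,-2.5,0],[-1.8,-2.5,0],[-0.9,-1.2,0],[0,0,0],[0,0,0],[0,0,0]],"spin":[0,0,0,0,0,0,0]}'
python3 meas.py w12 pad
python3 - <<'E'
from h import *
o=ctrl.get_obs();pose=(o['tcp_rot'],o['eef_pos']);print(pose[1].round(4))
p=snap('wrist');W=cloud(p,pose)
m=(p['frame'].max(2)<60)&(abs(W[...,2]-.01)<.008)&(np.hypot(W[...,0]-.417,W[...,1]+.285)<.13)
m=cv2.morphologyEx(m.astype(np.uint8),cv2.MORPH_OPEN,np.ones((5,5)))>0
print(m.sum(),*rect(m,p,.01,pose))
cv2.imwrite('pics/m12.png',m*255)
E
```

```text
time: 33.02
eef_pos: [0.4816, -0.2548, 0.1952]
tcp_rot: [[-0.143, 0.99, -0.003], [0.99, 0.143, 0.001], [0.002, -0.003, -1.0]]
ft_force: [0.5, -0.6, -6.0]
grip_width: 0.0308
time: 33.6
eef_pos: [0.4209, -0.3397, 0.1956]
tcp_rot: [[-0.144, 0.99, -0.0], [0.99, 0.144, 0.002], [0.002, 0.0, -1.0]]
ft_force: [0.6, 0.6, -5.7]
grip_width: 0.0301
[ 0.4216 -0.3393  0.196 ]
11757 [ 411.4 -257.4] [ 86.7 121.3] 9.0[ WARN:0@1.371] global loadsave.cpp:1063 imwrite_ Unsupported depth image for selected encoder is fallbacked to CV_8U.
```

View pics/w12.png

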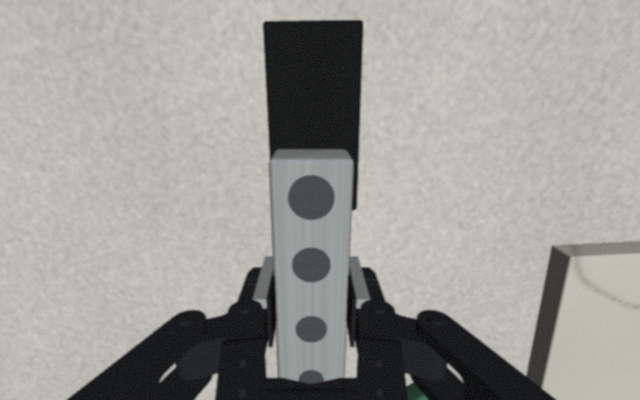

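View pics/m12.png

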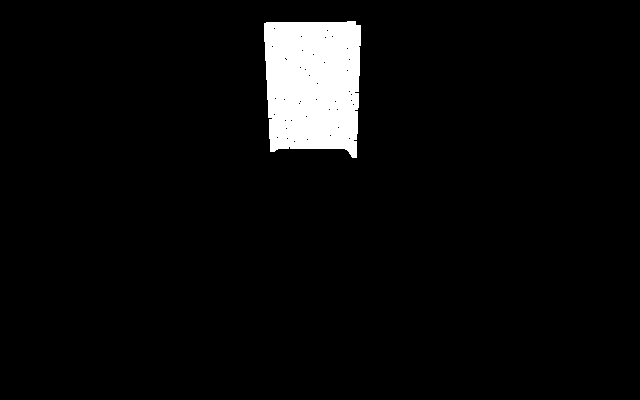

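```bash
python3 - <<'E'
from h import *
o=ctrl.get_obs();pose=(o['tcp_rot'],o['eef_pos'])
p=snap('wrist')
g=p['frame'].max(2).astype(int)
# edges: per row left/right dark extents in rows 40..145
L=[];R=[]
for v in range(35,145):
    u=np.nonzero(g[v,230:400]<80)[0]+230; L.append((u[0]-.5,v)); R.append((u[-1]+.5,v))
L=plane(L,p,.01,pose)[:,:2];R=plane(R,p,.01,pose)[:,:2]
T=[]
for u in range(275,350):
    v=np.nonzero(g[:60,u]<80)[0]; T.append((u,v[0]-.5))
T=plane(T,p,.01,pose)[:,:2]
for n,E in(('L',L),('R',R)):
    a,b=np.polyfit(E[:,1],E[:,0],1); print(n,'yaw',np.degrees(np.arctan(-a)),'x at -.285',a*-.285+b)
a,b=np.polyfit(T[:,0],T[:,1],1);print('T yaw',np.degrees(np.arctan(a)),'y at x=.403',a*.403+b)
print('corner BR',plane([[357,209],[362.5,20]],p,.01,pose))
E
```

```text
L yaw 8.903773848571905 x at -.285 0.37163024084578
R yaw 8.986430883785477 x at -.285 0.45998739553405216
T yaw 9.146251039505257 y at x=.403 -0.19705319250916734
corner BR [[ 0.4749385  -0.36512959  0.01      ]
 [ 0.44600727 -0.19012402  0.01      ]]
```

The pad's centre is about (416,-285) with a yaw of 9.0°, which the top view confirms. I'll lay the bar there.

```bash
python3 -m inch '{"dp":[[-0.1,1,0],[-0.2,2,0],[-0.2,1.8,0],[0,0.6,0],[0,0,-2],[0,0,-3],[0,0,-3],[0,0,-3],[0,0,-2],[0,0,-1]],"spin":[0.8,0,0,0,0,0,0,0,0,0]}'
python3 -m inch '{"dp":[[0,0,-1],[0,0,-1],[0,0,-1],[0,0,-0.6],[0,0,0],[0,0,0],[0,0,0]],"spin":[0,0,0,0,0,0,0]}'
```

```text
time: 34.63
eef_pos: [0.415, -0.2858, 0.054]
tcp_rot: [[-0.158, 0.987, -0.003], [0.987, 0.158, 0.002], [0.002, -0.002, -1.0]]
ft_force: [0.6, 0.0, -5.1]
grip_width: 0.0302
time: 35.22
eef_pos: [0.4162, -0.2869, 0.0208]
tcp_rot: [[-0.157, 0.988, 0.001], [0.988, 0.157, -0.0], [-0.0, 0.001, -1.0]]
ft_force: [-0.4, -0.3, -5.6]
grip_width: 0.0305
```

```bash
python3 -m inch '{"dp":[[0,0.15,-0.4],[0,0,-0.3],[0,0,-0.1],[0,0,-0.1],[0,0,0],[0,0,0]],"spin":[0,0,0,0,0,0]}'
```

```text
time: 35.72
eef_pos: [0.4156, -0.2853, 0.0119]
tcp_rot: [[-0.157, 0.988, 0.0], [0.988, 0.157, -0.0], [-0.0, 0.0, -1.0]]
ft_force: [-1.9, 1.2, 5.0]
grip_width: 0.0301
```

```bash
python3 -m inch '{"dp":[[0,0,0],[0,0,0],[0,0,0],[0,0,0],[0,0,0],[0,0,0]],"spin":[0,0,0,0,0,0]}' 0.4
python3 -m inch '{"dp":[[0,0,1],[0,0,2.5],[0,0,3],[0,0,3],[0,0,3],[0,0,3],[0,0,2],[0,0,0],[0,0,0],[0,0,0]],"spin":[0,0,0,0,0,0,0,0,0,0]}' 1
python3 meas.py w13 bar_mid pad
```

```text
time: 36.22
eef_pos: [0.4157, -0.2855, 0.0113]
tcp_rot: [[-0.157, 0.988, 0.0], [0.988, 0.157, 0.0], [-0.0, 0.0, -1.0]]
ft_force: [-0.1, 0.6, 0.2]
grip_width: 0.0598
time: 37.05
eef_pos: [0.4148, -0.2854, 0.1856]
tcp_rot: [[-0.156, 0.988, -0.001], [0.988, 0.156, 0.0], [0.001, -0.001, -1.0]]
ft_force: [0.2, -0.3, -0.7]
grip_width: 0.0853
bar_mid 0.58 4261 [ 415.2 -283.7] [ 32.2 120.5] 8.6
  top z 0.0351 rect [ 415.7 -284.6] [ 30.5 117.4] 9.2
pad 0.83 11637 [ 415.1 -284. ] [ 90.3 178.8] 9.0
```

View pics/w13.png

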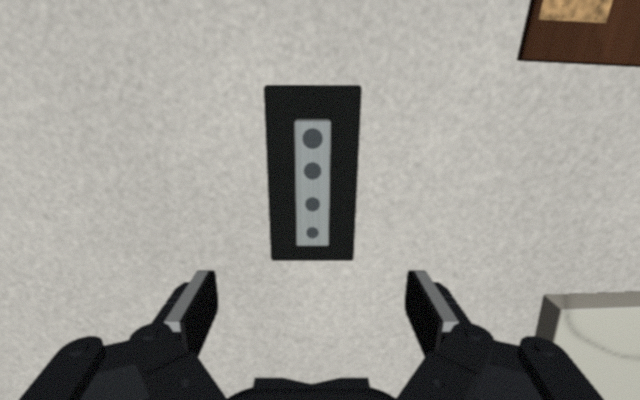

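The bar (312,183) lies centred and aligned on the pad, within about 1 mm and 0.2°. Now the returns, starting with the block.

```bash
python3 -m inch '{"dp":[[0.8,1.5,0.2],[1.4,3,0.2],[1.4,3,0.2],[1.4,3,0.2],[1.4,3,0.2],[1.4,3,0],[1,3,0],[0,3,0],[0,3,0],[0,3,0]],"spin":[-1,-1,-0.7,0,0,0,0,0,0,0]}' 1 40
python3 -m inch '{"dp":[[-1,3,0],[-1.4,3,0],[-1.4,3,0],[-1.4,3,0],[-1.4,3,0],[-1.4,3,0],[-0.3,2.5,0],[0,1,0],[0,0,0],[0,0,0]],"spin":[0,0,0,0,0,0,0,0,0,0]}'
python3 -m inch '{"dp":[[0,0,0],[0,0,0]],"spin":[0,0]}'
python3 meas.py w14 block_mid spool_mid jar_mid
```

```text
time: 38.03
eef_pos: [0.503, 0.0011, 0.1953]
tcp_rot: [[-0.11, 0.994, -0.002], [0.994, 0.11, 0.0], [0.0, -0.002, -1.0]]
ft_force: [0.4, -0.1, 0.4]
grip_width: 0.0856
time: 38.87
eef_pos: [0.4207, 0.2136, 0.1956]
tcp_rot: [[-0.11, 0.994, -0.001], [0.994, 0.11, -0.002], [-0.002, -0.001, -1.0]]
ft_force: [-0.2, 0.1, -0.4]
grip_width: 0.0857
time: 39.03
eef_pos: [0.421, 0.2123, 0.1959]
tcp_rot: [[-0.107, 0.994, -0.001], [0.994, 0.107, -0.002], [-0.002, -0.001, -1.0]]
ft_force: [0.2, -0.0, -0.3]
grip_width: 0.0856
spool_mid 0.78 4378 [429.  299.3] [48.2 49.2] -83.9
  top z 0.099 rect [429.5 299.1] [47.8 48.7] -83.9
jar_mid 0.57 2152 [437.  342.1] [22.1 46.6] -83.9
  top z 0.0982 rect [440.1 348.6] [10.7 40. ] -83.9
```

View pics/w14.png

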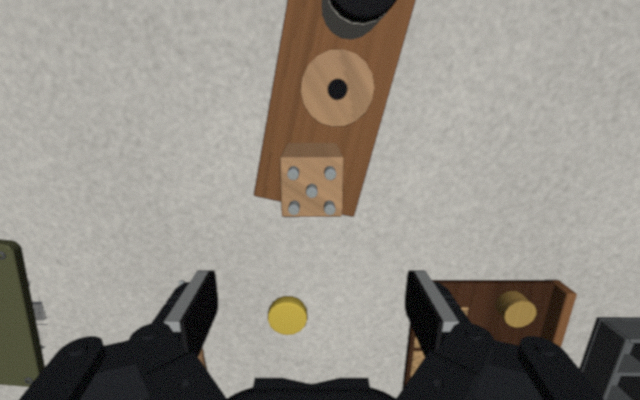

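The block (312,188) stands as I left it at (420,224), so I need +1.2 cm in y.

```bash
python3 -m inch '{"dp":[[0,1.2,0],[0,0,0],[0,0,-2],[0,0,-2.5],[0,0,-2.5],[0,0,-2.5],[0,0,-2.5],[0,0,-2],[0,0,-1],[0,0,0]],"spin":[0,0,0,0,0,0,0,0,0,0]}'
python3 -m inch '{"dp":[[0,0,0],[0,0,0]],"spin":[0,0]}'
```

```text
time: 40.07
eef_pos: [0.4195, 0.2269, 0.0444]
tcp_rot: [[-0.112, 0.994, -0.003], [0.994, 0.112, -0.002], [-0.001, -0.003, -1.0]]
ft_force: [-0.9, -0.4, 0.0]
grip_width: 0.0856
time: 40.23
eef_pos: [0.421, 0.2273, 0.0469]
tcp_rot: [[-0.11, 0.994, 0.001], [0.994, 0.11, 0.001], [0.001, 0.001, -1.0]]
ft_force: [-0.6, 0.4, 0.4]
grip_width: 0.0855
```

```bash
python3 -m inch '{"dp":[[0,-0.3,-0.1],[0,0,0],[0,0,0]],"spin":[0,0,0]}'
python3 -m inch '{"dp":[[0,0,0],[0,0,0],[0,0,0],[0,0,0],[0,0,0],[0,0,0],[0,0,0],[0,0,0]],"spin":[0,0,0,0,0,0,0,0]}' -1 40
python3 -m inch '{"dp":[[0,0,0.5],[0,0,1],[0,0,2],[0,0,2.5],[0,0,2.5],[0,0,2.5],[0,0,2.5],[0,0,1.5],[0,0,0],[0,0,0]],"spin":[0,0,0,0,0,0,0,0,0,0]}'
```

```text
time: 40.48
eef_pos: [0.421, 0.2233, 0.0459]
tcp_rot: [[-0.109, 0.994, 0.001], [0.994, 0.109, 0.0], [0.0, 0.001, -1.0]]
ft_force: [0.9, 0.6, 0.7]
grip_width: 0.0854
time: 41.15
eef_pos: [0.4207, 0.2237, 0.0456]
tcp_rot: [[-0.11, 0.994, 0.0], [0.994, 0.11, 0.0], [0.0, 0.0, -1.0]]
ft_force: [-0.2, -0.6, 5.4]
grip_width: 0.0498
time: 41.98
eef_pos: [0.4207, 0.2232, 0.1954]
tcp_rot: [[-0.109, 0.994, 0.001], [0.994, 0.109, 0.0], [0.0, 0.001, -1.0]]
ft_force: [0.0, 0.2, -2.7]
grip_width: 0.0498
```

```bash
python3 -m inch '{"dp":[[0.7,-1.1,0],[1.4,-2.3,0],[1.4,-2.3,0],[1.4,-2.3,0],[1.4,-2.3,0],[1.4,-2.3,0],[1.4,-2.3,0],[1.4,-2.3,0],[1.4,-2.3,0],[1.4,-2.3,0]],"spin":[0,0,0,0,0,0,0,0,0,0]}'
python3 -m inch '{"dp":[[1.4,-2.3,0],[1.4,-2.3,0],[1.4,-2.3,0],[1.1,-1.6,0],[0.3,-0.3,0],[0,0,-2],[0,0,-3],[0,0,-3],[0,0,-2],[0,0,-1]],"spin":[0,0,0,0,0,0,0,0,0,0]}'
python3 -m inch '{"dp":[[0,0,-1],[0,0,-1],[0,0,0],[0,0,0],[0,0,0]],"spin":[0,0,0,0,0]}'
```

```text
time: 42.82
eef_pos: [0.5528, 0.0039, 0.1931]
tcp_rot: [[-0.11, 0.994, -0.004], [0.994, 0.11, -0.001], [-0.0, -0.004, -1.0]]
ft_force: [0.3, 0.0, -1.4]
grip_width: 0.0497
time: 43.65
eef_pos: [0.606, -0.0815, 0.0807]
tcp_rot: [[-0.112, 0.994, -0.008], [0.994, 0.112, 0.0], [0.001, -0.008, -1.0]]
ft_force: [-0.3, -0.0, -1.8]
grip_width: 0.0491
time: 44.07
eef_pos: [0.6104, -0.0823, 0.0663]
tcp_rot: [[-0.11, 0.994, 0.002], [0.994, 0.11, 0.0], [-0.0, 0.002, -1.0]]
ft_force: [-1.0, -0.3, -1.4]
grip_width: 0.0496
```

```bash
python3 -m inch '{"dp":[[-0.05,-0.1,-0.8],[0,0,-0.6],[0,0,-0.3],[0,0,-0.2],[0,0,-0.1],[0,0,0],[0,0,0]],"spin":[0,0,0,0,0,0,0]}'
```

```text
time: 44.65
eef_pos: [0.6086, -0.0839, 0.0475]
tcp_rot: [[-0.11, 0.994, -0.0], [0.994, 0.11, -0.002], [-0.002, -0.001, -1.0]]
ft_force: [-6.7, -1.2, 18.2]
grip_width: 0.0499
```

```bash
python3 -m inch '{"dp":[[0,0,0.1],[0,0,0]],"spin":[0,0]}'
python3 -m inch '{"dp":[[0,0,0],[0,0,0],[0,0,0],[0,0,0],[0,0,0],[0,0,0]],"spin":[0,0,0,0,0,0]}' 1
python3 -m inch '{"dp":[[0,0,1],[0,0,2.5],[0,0,3],[0,0,3],[0,0,3],[0,0,2.3],[0,0,0],[0,0,0]],"spin":[0,0,0,0,0,0,0,0]}'
python3 meas.py w15 block_mid
python3 cork.py w15b .596,.045 .603,-.0185
```

```text
time: 44.82
eef_pos: [0.6086, -0.0839, 0.0476]
tcp_rot: [[-0.11, 0.994, -0.0], [0.994, 0.11, -0.001], [-0.001, -0.001, -1.0]]
ft_force: [-4.2, -0.6, 11.7]
grip_width: 0.0494
time: 45.32
eef_pos: [0.6091, -0.0833, 0.0461]
tcp_rot: [[-0.11, 0.994, -0.0], [0.994, 0.11, 0.0], [0.0, 0.0, -1.0]]
ft_force: [-1.3, -0.3, 0.6]
grip_width: 0.0852
time: 45.98
eef_pos: [0.6101, -0.0833, 0.1964]
tcp_rot: [[-0.11, 0.994, 0.004], [0.994, 0.11, -0.0], [-0.001, 0.004, -1.0]]
ft_force: [-0.4, 0.0, -1.0]
grip_width: 0.0853
block_mid 0.81 4582 [607.7 -76.5] [49.7 62.3] 6.3
  top z 0.0894 rect [608.8 -82.7] [48.6 48.7] 6.3
(0.596, 0.045) 4884 [595.4  45.2] [58.5 60. ] -83.7
(0.603, -0.0185) 4079 [602.6 -18.7] [59.8 60. ] -83.7
[ 0.6084 -0.0837  0.1939]
```

View pics/w15.png

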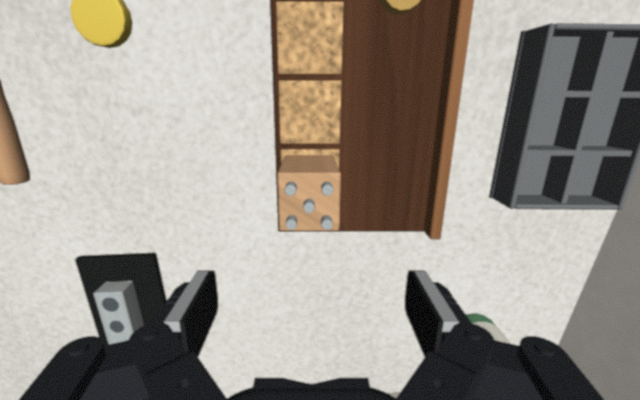

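The block (309,193) is back on its square, at (609,-83) against a cork centre of (610,-82). Next is the spool.

```bash
python3 -m inch '{"dp":[[-0.6,1.4,0],[-1.3,2.7,0],[-1.3,2.7,0],[-1.3,2.7,0],[-1.3,2.7,0],[-1.3,2.7,0],[-1.3,2.7,0],[-1.3,2.7,0],[-1.3,2.7,0],[-1.3,2.7,0]],"spin":[0,0,0,0,0,0,0,0,0,0]}'
python3 -m inch '{"dp":[[-1.3,2.7,0],[-1.3,2.7,0],[-1.3,2.7,0],[-1.3,2.7,0],[-0.4,1.7,0],[0,0,0],[0,0,0],[0,0,0],[0,0,0]],"spin":[0,0,0,0,0,0,0,0,0]}'
python3 meas.py w16 spool_mid jar_mid; python3 -c "
from h import *
print(ctrl.get_obs()['eef_pos'])"
```

```text
time: 46.97
eef_pos: [0.4846, 0.1743, 0.1932]
tcp_rot: [[-0.11, 0.994, -0.002], [0.994, 0.11, -0.001], [-0.001, -0.002, -1.0]]
ft_force: [0.1, -0.1, 1.0]
grip_width: 0.085
time: 47.72
eef_pos: [0.4305, 0.2967, 0.1936]
tcp_rot: [[-0.108, 0.994, -0.001], [0.994, 0.108, -0.002], [-0.002, -0.001, -1.0]]
ft_force: [0.2, 0.5, -0.2]
grip_width: 0.0853
spool_mid 0.63 4221 [430.8 306.8] [49.8 63.4] -12.5
  top z 0.0989 rect [429.6 299.7] [48.8 49.8] 6.2
jar_mid 0.72 4259 [438.5 369.3] [49.1 49.7] 5.5
  top z 0.0989 rect [438.8 368.8] [48.2 49.1] 71.6
[0.43058956 0.29731562 0.19409664]
```

```bash
python3 -m inch '{"dp":[[-0.1,0.2,0],[0,0,-2],[0,0,-2.5],[0,0,-2.5],[0,0,-2.5],[0,0,-2.5],[0,0,-2],[0,0,-0.8],[0,0,0],[0,0,0]],"spin":[0,0,0,0,0,0,0,0,0,0]}'
python3 -m inch '{"dp":[[0,0,0],[0,0,0],[0,0,0],[0,0,0],[0,0,0],[0,0,0],[0,0,0],[0,0,0]],"spin":[0,0,0,0,0,0,0,0]}' -1 40
python3 -m inch '{"dp":[[0,0,0.5],[0,0,1],[0,0,2],[0,0,2.5],[0,0,2.5],[0,0,2.5],[0,0,2.5],[0,0,1.5],[0,0,0],[0,0,0]],"spin":[0,0,0,0,0,0,0,0,0,0]}'
```

```text
time: 48.7
eef_pos: [0.4292, 0.3008, 0.0467]
tcp_rot: [[-0.11, 0.994, 0.0], [0.994, 0.11, 0.0], [0.0, 0.0, -1.0]]
ft_force: [0.4, -0.2, 0.6]
grip_width: 0.0852
time: 49.37
eef_pos: [0.4297, 0.301, 0.0475]
tcp_rot: [[-0.11, 0.994, 0.002], [0.994, 0.11, 0.001], [0.001, 0.002, -1.0]]
ft_force: [-0.7, 0.3, 5.9]
grip_width: 0.0503
time: 50.2
eef_pos: [0.4294, 0.3004, 0.1973]
tcp_rot: [[-0.109, 0.994, 0.002], [0.994, 0.109, 0.001], [0.001, 0.002, -1.0]]
ft_force: [-0.4, -0.5, -1.9]
grip_width: 0.05
```

```bash
python3 -m inch '{"dp":[[0.7,-1.2,0],[1.3,-2.4,0],[1.3,-2.4,0],[1.3,-2.4,0],[1.3,-2.4,0],[1.3,-2.4,0],[1.3,-2.4,0],[1.3,-2.4,0],[1.3,-2.4,0],[1.3,-2.4,0]],"spin":[0,0,0,0,0,0,0,0,0,0]}'
python3 -m inch '{"dp":[[1.3,-2.4,0],[1.3,-2.4,0],[1.3,-2.4,0],[0.8,-1.5,0],[0.2,-0.3,0],[0,0,-2],[0,0,-3],[0,0,-3],[0,0,-2],[0,0,-1]],"spin":[0,0,0,0,0,0,0,0,0,0]}'
python3 -m inch '{"dp":[[0,0,-1],[0,0,-1],[0,0,0],[0,0,0],[0,0,0]],"spin":[0,0,0,0,0]}'
```

```text
time: 51.03
eef_pos: [0.5524, 0.0708, 0.1947]
tcp_rot: [[-0.11, 0.994, -0.003], [0.994, 0.11, -0.001], [-0.001, -0.003, -1.0]]
ft_force: [-0.1, -0.0, -1.3]
grip_width: 0.0505
time: 51.87
eef_pos: [0.5987, -0.0166, 0.0825]
tcp_rot: [[-0.112, 0.994, -0.007], [0.994, 0.112, 0.0], [0.001, -0.007, -1.0]]
ft_force: [-0.7, 1.4, -1.6]
grip_width: 0.0499
time: 52.28
eef_pos: [0.6029, -0.0172, 0.0673]
tcp_rot: [[-0.11, 0.994, 0.002], [0.994, 0.11, 0.0], [0.0, 0.002, -1.0]]
ft_force: [0.3, 0.5, -0.8]
grip_width: 0.0501
```

```bash
python3 -m inch '{"dp":[[0,0,-0.8],[0,0,-0.6],[0,0,-0.2],[0,0,-0.2],[0,0,0],[0,0,0]],"spin":[0,0,0,0,0,0]}'
```

```text
time: 52.78
eef_pos: [0.6017, -0.0177, 0.0496]
tcp_rot: [[-0.11, 0.994, -0.0], [0.994, 0.11, -0.001], [-0.001, -0.0, -1.0]]
ft_force: [-4.8, -0.7, 10.6]
grip_width: 0.05
```

```bash
python3 -m inch '{"dp":[[0,0,0],[0,0,0],[0,0,0],[0,0,0],[0,0,0],[0,0,0]],"spin":[0,0,0,0,0,0]}' 1
python3 -m inch '{"dp":[[0,0,1],[0,0,2.5],[0,0,3],[0,0,3],[0,0,3],[0,0,2.2],[0,0,0],[0,0,0]],"spin":[0,0,0,0,0,0,0,0]}'
python3 meas.py w17 block_mid spool_mid
python3 cork.py w17b .596,.045
```

```text
time: 53.28
eef_pos: [0.6021, -0.0174, 0.0482]
tcp_rot: [[-0.11, 0.994, -0.0], [0.994, 0.11, 0.0], [0.0, -0.0, -1.0]]
ft_force: [-0.2, 0.1, -0.2]
grip_width: 0.0855
time: 53.95
eef_pos: [0.603, -0.0173, 0.1973]
tcp_rot: [[-0.11, 0.994, 0.004], [0.994, 0.11, 0.0], [-0.0, 0.004, -1.0]]
ft_force: [-0.9, 0.4, -0.9]
grip_width: 0.0854
block_mid 0.63 3584 [607.6 -75.7] [49.8 68.1] 6.3
  top z 0.0899 rect [608.7 -81.7] [48.5 49.1] 6.2
spool_mid 0.78 4042 [602.8 -12.1] [49.6 64.2] -12.3
  top z 0.1009 rect [601.7 -18.4] [48.7 49.1] 11.4
(0.596, 0.045) 4047 [595.4  44.9] [59.2 60.7] -83.7
[ 0.6012 -0.0178  0.1944]
```

View pics/w17.png

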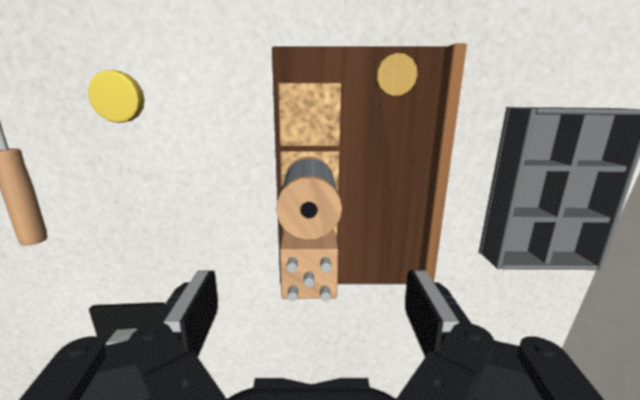

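The spool (309,208) is back at (602,-18) on its square. The jar is last.

```bash
python3 -m inch '{"dp":[[-0.6,1.4,0],[-1.2,2.8,0],[-1.2,2.8,0],[-1.2,2.8,0],[-1.2,2.8,0],[-1.2,2.8,0],[-1.2,2.8,0],[-1.2,2.8,0],[-1.2,2.8,0],[-1.2,2.8,0]],"spin":[0,0,0,0,0,0,0,0,0,0]}'
python3 -m inch '{"dp":[[-1.2,2.8,0],[-1.2,2.8,0],[-1.2,2.8,0],[-1.2,2.8,0],[0,0.9,0],[0,0,0],[0,0,0],[0,0,0],[0,0,0]],"spin":[0,0,0,0,0,0,0,0,0]}'
python3 meas.py w18 jar_mid; python3 -c "
from h import *
print(ctrl.get_obs()['eef_pos'])"
```

```text
time: 54.98
eef_pos: [0.4868, 0.2495, 0.1943]
tcp_rot: [[-0.11, 0.994, -0.002], [0.994, 0.11, -0.001], [-0.001, -0.002, -1.0]]
ft_force: [0.3, -0.4, 0.0]
grip_width: 0.0854
time: 55.73
eef_pos: [0.4412, 0.3672, 0.1948]
tcp_rot: [[-0.107, 0.994, -0.0], [0.994, 0.107, -0.002], [-0.002, -0.0, -1.0]]
ft_force: [-0.5, 0.8, -0.9]
grip_width: 0.0851
jar_mid 0.65 4105 [437.1 377.6] [48.6 63.8] 7.7
  top z 0.0988 rect [438.8 370.3] [48.  48.9] 50.8
[0.4409573  0.3678981  0.19510552]
```

```bash
python3 -m inch '{"dp":[[-0.2,0.1,0],[0,0,-2],[0,0,-2.5],[0,0,-2.5],[0,0,-2.5],[0,0,-2.5],[0,0,-2],[0,0,-0.9],[0,0,0],[0,0,0]],"spin":[0,0,0,0,0,0,0,0,0,0]}'
python3 -m inch '{"dp":[[0,0,0],[0,0,0],[0,0,0],[0,0,0],[0,0,0],[0,0,0],[0,0,0],[0,0,0]],"spin":[0,0,0,0,0,0,0,0]}' -1 40
python3 -m inch '{"dp":[[0,0,0.5],[0,0,1],[0,0,2],[0,0,2.5],[0,0,2.5],[0,0,2.5],[0,0,2.5],[0,0,1.5],[0,0,0],[0,0,0]],"spin":[0,0,0,0,0,0,0,0,0,0]}'
```

```text
time: 56.67
eef_pos: [0.4382, 0.3708, 0.0467]
tcp_rot: [[-0.11, 0.994, 0.0], [0.994, 0.11, 0.0], [0.0, 0.0, -1.0]]
ft_force: [0.5, 0.5, 0.8]
grip_width: 0.0852
time: 57.33
eef_pos: [0.4386, 0.3711, 0.0478]
tcp_rot: [[-0.11, 0.994, 0.002], [0.994, 0.11, 0.001], [0.001, 0.002, -1.0]]
ft_force: [-0.1, -0.4, 5.4]
grip_width: 0.0505
time: 58.17
eef_pos: [0.4383, 0.3705, 0.1971]
tcp_rot: [[-0.11, 0.994, 0.001], [0.994, 0.11, 0.001], [0.001, 0.001, -1.0]]
ft_force: [0.9, -0.3, -4.0]
grip_width: 0.0509
```

```bash
python3 -m inch '{"dp":[[0.6,-1.2,0],[1.3,-2.7,0],[1.3,-2.7,0],[1.3,-2.7,0],[1.3,-2.7,0],[1.3,-2.7,0],[1.3,-2.7,0],[1.3,-2.7,0],[1.3,-2.7,0],[1.3,-2.7,0]],"spin":[0,0,0,0,0,0,0,0,0,0]}'
python3 -m inch '{"dp":[[1.3,-2.7,0],[1.3,-2.7,0],[0.8,-1.5,0],[0,0,0],[0,0,0],[0,0,-2],[0,0,-3],[0,0,-3],[0,0,-2],[0,0,-1]],"spin":[0,0,0,0,0,0,0,0,0,0]}'
python3 -m inch '{"dp":[[0,0,-1],[0,0,-1],[0,0,0],[0,0,0],[0,0,0]],"spin":[0,0,0,0,0]}'
```

```text
time: 59.0
eef_pos: [0.5605, 0.112, 0.1944]
tcp_rot: [[-0.109, 0.994, -0.004], [0.994, 0.109, -0.002], [-0.002, -0.004, -1.0]]
ft_force: [0.3, 0.9, -2.8]
grip_width: 0.051
time: 59.83
eef_pos: [0.5918, 0.0471, 0.0828]
tcp_rot: [[-0.113, 0.994, -0.007], [0.994, 0.113, -0.001], [0.0, -0.007, -1.0]]
ft_force: [0.2, -0.4, -2.3]
grip_width: 0.0507
time: 60.25
eef_pos: [0.5959, 0.0469, 0.0673]
tcp_rot: [[-0.11, 0.994, 0.002], [0.994, 0.11, 0.001], [0.0, 0.002, -1.0]]
ft_force: [0.7, 0.7, -2.4]
grip_width: 0.0509
```

```bash
python3 -m inch '{"dp":[[0,-0.1,-0.8],[0,0,-0.6],[0,0,-0.2],[0,0,-0.2],[0,0,0],[0,0,0]],"spin":[0,0,0,0,0,0]}'
python3 -m inch '{"dp":[[0,0,0],[0,0,0],[0,0,0],[0,0,0],[0,0,0],[0,0,0]],"spin":[0,0,0,0,0,0]}' 1
python3 -m inch '{"dp":[[0,0,1],[0,0,2.5],[0,0,3],[0,0,3],[0,0,3],[0,0,3],[0,0,0],[0,0,0]],"spin":[0,0,0,0,0,0,0,0]}'
python3 -m inch '{"dp":[[-0.5,-2,1],[-0.5,-2,2],[-0.5,-2,2],[0,-1,1],[0,0,1],[0,0,0],[0,0,0],[0,0,0]],"spin":[0,0,0,0,0,0,0,0]}'
python3 meas.py w19 block_mid spool_mid jar_mid tin_mid wax_mid
python3 -c "
from h import *
snap('scene','s4')"
```

```text
time: 60.75
eef_pos: [0.5948, 0.045, 0.0498]
tcp_rot: [[-0.11, 0.994, 0.0], [0.994, 0.11, -0.002], [-0.002, -0.0, -1.0]]
ft_force: [-3.6, -2.2, 10.6]
grip_width: 0.0507
time: 61.25
eef_pos: [0.5951, 0.0456, 0.0482]
tcp_rot: [[-0.11, 0.994, -0.0], [0.994, 0.11, 0.0], [0.0, -0.0, -1.0]]
ft_force: [-0.1, 0.2, -0.6]
grip_width: 0.0855
time: 61.92
eef_pos: [0.5962, 0.046, 0.2058]
tcp_rot: [[-0.11, 0.994, 0.005], [0.994, 0.11, 0.001], [0.0, 0.005, -1.0]]
ft_force: [-0.4, 0.5, -0.8]
grip_width: 0.0853
time: 62.58
eef_pos: [0.5795, -0.023, 0.2723]
tcp_rot: [[-0.112, 0.994, -0.002], [0.994, 0.112, 0.001], [0.001, -0.002, -1.0]]
ft_force: [-0.8, 0.1, 0.1]
grip_width: 0.0853
block_mid 0.81 2400 [607.4 -72.5] [48.7 70.6] 6.3
  top z 0.0896 rect [609.  -82.7] [47.4 48.2] 6.5
spool_mid 0.56 2425 [600.6 -12.8] [48.3 61.1] 6.3
  top z 0.1009 rect [601.7 -18.7] [47.1 48.5] 6.5
jar_mid 0.6 2389 [594.2  43.2] [48.9 49.1] -72.3
  top z 0.1009 rect [594.7  42.9] [47.4 48.1] 33.2
tin_mid 0.58 912 [664.9  88. ] [33.3 36.9] -83.6
  top z 0.0331 rect [666.7  87.8] [32.4 32.6] 55.2
wax_mid 0.6 1511 [413.4  41.6] [46.4 49.1] 90.0
  top z 0.0168 rect [413.3  41.2] [44.8 45.4] 87.6
```

View pics/w19.png

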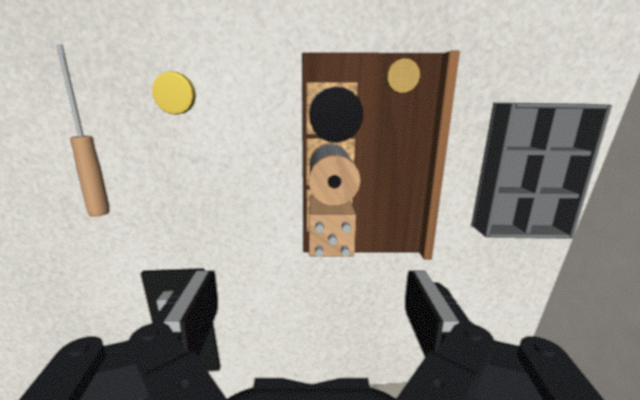

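View pics/s4.png

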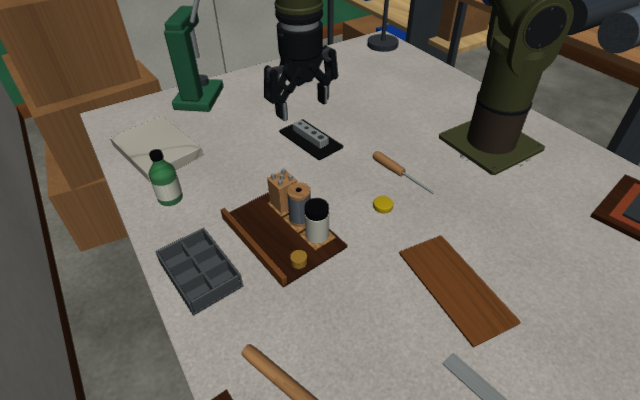

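All three stand on their squares: jar (336,113), spool (334,180) and block (332,234). The bar is on the pad, and the tin and wax are where they started. The gripper is clear of everything, so I'm handing the job in.

```bash
python3 -c "
from h import *
print(ctrl.close_job())"
```

```text
the job is handed in; nothing more can be done
None
```

The bench is set up for riveting, and I handed the job in after about 63 s of the 147 s allowed. I moved the jar, spool and punch block upright onto the board. With all three there, I laid the riveting bar on the rubber pad, then returned each of the three to its own cork square.

| Thing | Last check |
|---|---|
| Bar | about 1 mm from the pad's centre and within about 0.5° of its length; measured just after placing, and still on the pad in the final pictures |
| Block | about 1 mm from the centre of its square, now square to the rack (it started about 4° off) |
| Spool | about 1 mm from the centre of its square |
| Jar | 1–2 mm from the centre of its square; this was the largest offset |
| Tin and wax puck | within about 0.5 mm of their starting positions |

All three tall things were upright in the last pictures, and the gripper was open and well clear. The highest contact force in the readings was about 18 N, when setting the block down. No check failed. The network lost the block in one picture and mistook something else for the bar in another, so I used other pictures for those two.

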